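# Light the dry-block heater and hold its lid at 45 degrees

### The arm

A 7-joint arm with a two-finger parallel gripper is mounted at the origin on the work surface. World frame = base frame: x ahead of the robot, y to its left, z up, the work surface at z = 0. Lengths are in m, angles in rad, forces in N, time in s.
With the tool pointing down it reaches from about 0.425 to 0.8 m from the base axis. Payload 8.3 kg.
Tool frame: the origin (TCP) lies midway between the tips of the shut fingers; the grasp point (between the pads) lies 19 mm behind it; z points along the fingers, x is the direction in which the jaws open and shut, and the axes are right-handed (so a half turn about z gives the same grasp; the last joint's range is limited). The gripper opens to 85 mm and grips with 20 to 120 N. Pads are 22 mm wide; open, the fingers measure 114 mm over their backs; the gripper's body (76 mm by 85 mm) begins 54 mm behind the grasp point. The pads swing forward as they close: fully open they stand 13 mm farther back than shut.
Start: joints at [-1.242, 0.383, 0.016, 1.37, -0.006, 1.388, -0.046], TCP at [0.239, 0.578, 0.231] pointing down, gripper open.
Joint ranges: [-2.95, 2.95], [-0.25, 2.06], [-1.52, 1.56], [0.18, 2.33], [-1.44, 4.58], [0.02, 2.06], [-3.01, 3.01]. Speed limits (rad/s): [2.39, 2.39, 3.01, 3.01, 3.14, 3.14, 3.14].

### API

Orientations are given as a 3x3 rotation matrix whose columns are the frame's x, y, z axes.
In Python, from plant import arm, imaging, workorder gives the robot as it stands. The module is installed in compiled form; this text tells all that it offers.
- The arm moves only by the tool send_rows, never from a script. Its argument "deltas" is a list of rows, each a list of 7 numbers: the shift along the tool's x, y, z in cm, then the turn, a rotation vector about the tool's x, y, z in degrees, then the opening, from 0 (shut) to 1 (fully open). In form: [[x, y, z, wx, wy, wz, jaw], ...]. A call has exactly 5 rows; each row shifts and turns the commanded pose from where the row before left it, along the tool's axes as they then stand; what a row does not reach is not made up. A row lasts 1/12 s, in which the tool goes at most 41.7 mm and 7.16 degrees, less where a joint would pass 70% of its speed; a pose out of reach is approached as far as the arm can. A call with a gripper value outside its range is refused whole. The fingers move at their own pace and stop on an object; "squeeze" is the grip in N (left out, the last holds). Time passes only in rows, so rows that do not move let the fingers close, or fill a call up. It gives the time, the measured TCP pose, the force and the opening at its end, in the units of the state.
- arm.get_obs(): the state, without advancing time (a new reading comes with each control period).
- imaging.read_camera(name): name is "scene" or "top"; returns (picture, depth): 400x640x3 uint8, blue, green, red; 400x640 float32, m along the optical axis (not along the pixel's ray), 0 where there is no reading.
- imaging.camera_params(name): a dict with "camera_matrix" (3x3 intrinsics, pixels), "extrinsics" (4x4, takes a point from world to camera coordinates). Camera axes: x right, y down, z forward; pixel columns grow to the right and rows downward; lengths in m; the calibration is good to about 2 mm. A picture is of the moment at which its call begins. camera_params takes no time and is no camera call.
- workorder.sign_off(): hands the job in, once; it reports no verdict.
Trained networks look in the newest picture that a camera, given by its name, has taken for a name from the list of things; names that differ only in an ending like _2 or _b are one class to them, and where a whole thing is asked for, a point or a joint stands for the part that bears it (a point fixed in the world has none). Each returns a list of dicts, best first, with "conf" (0 to 1); they miss things now and then, are a little off and sometimes report something else, mostly with a low value. They report only what shows in the picture. A call takes as long as a camera call.
- imaging.trace(camera, name): "region" (400x640 bool, what is visible of it) and "bbox" ([left, top, right, bottom] as shares, 0 to 1, of the picture: columns of its width, rows of its height, round what is visible of it).
- imaging.tip_of(camera, name): "xy" ([column, row] as shares, 0 to 1, of the picture: columns of its width, rows of its height: a listed point, or the origin of a listed thing).
The state is a dict: "clock": time; "q": joint angles; "joint_vel": joint speeds; "joint_efforts": joint torques, N m; "eef_pos": TCP position; "tcp_rot": TCP orientation; "wrist_force": force on the tool from outside, world axes, zero at the start; "torque": the same for the moment, N m; "gripper_width": opening from 0.0 (shut) to 1.0 (fully open).
Only numpy, scipy, OpenCV 4.12 (cv2) and the standard library are available. Lean on these libraries where they do the work, as an engineer would, in place of code of your own. Each camera call takes 0.05 s, during which the arm holds its last target.

### The job

Get the dry-block heater ready for a colleague to check its warm tubes: take the inspection lamp by its rear grip, swivel and tilt it until its beam points at the middle of the tube block, and leave it so. Then lift the heater's clear lid by its bar handle to 45 degrees from closed, never past 60, so that it still roofs the tubes against anything falling in, and finish while still holding it there, because it drops shut if let go. Leave everything else on the bench where it is.

Things in the scene. Friction and masses are not known exactly. Their poses are not given: they have to be found in the camera images.
- heater: Dry-block heater: white casing 250 mm deep (x), 220 wide, 88 high, blue control panel in front, fixed to the bench. Origin: centre of its underside; x axis from the front (controls, lid handle) to the rear (lid hinge), z up.
- heater_lid: Clear hood of the heater, 164 mm deep, 190 wide, 47 high, about 0.3 kg, hinged at its rear lower edge, free-swinging: falls shut when let go. Origin: middle of the hinge line. Closed: x points from handle to hinge, y along the hinge, z up. Opening angle = angle of its z axis from vertical (0 closed, stop at 100 degrees); it opens by a right-hand turn about its +y, the handle rising.
- lid_bar (a point): Middle of the lid's black bar handle: round, 10 mm thick, 130 long, parallel to the hinge, on two arms 60 mm either side of the middle, 42 mm in front of the hood's front wall (37 mm free gap), 5 mm below its top. In the lid's frame at x -206, y 0, z +42 mm. Closed, it is 134 mm above the bench and 46 mm above the casing.
- block_mid (a point): Middle of the top face of the heater's aluminium tube block (118 mm deep, 156 wide, under the hood), where the lamp has to point; 94 mm above the bench, tubes with white caps stand up to 30 mm above it. In the heater's frame at x +33, y 0 mm; the hinge line lies 85 mm further to the rear.
- lamp: Foot of the inspection lamp: dark disc 150 mm across, 26 high, fixed to the bench, steel column on its middle. Origin: centre of its underside, below the lamp head's pivot.
- lamp_head: White round spot head in a fork on the column. Origin: its pivot, 280 mm above the bench. x axis: the beam, through the origin (lens 105 mm ahead, 75 across); y axis: tilt axis, always level. Tilts from 29 degrees above level to 57 below and swivels with the column about the upright through its origin. Both joints are stiff (0.2 to 0.25 N m) and stay where left.
- lamp_grip (a point): Middle of the lamp's rear grip: a black rubber rod 14 mm thick and 75 long, in line with the beam, 100 mm behind the pivot (x -100 mm in the lamp head's frame). Raising it tilts the beam down; moving it sideways swivels the lamp.
- lamp_swivel (a joint): Swivel of the lamp about the upright column: heading of the beam from world +x, rad (-2.7 to 2.7), growing anticlockwise seen from above.
- tube_rack: Purple tube rack with four white-capped tubes, 130 x 190 mm, 95 high, loose; a bystander. Origin: centre of its underside.
- microtube_rack: Cyan microtube rack, 100 x 200 mm, 48 high, loose; a bystander. Origin: centre of its underside.
- marker: White and red marker pen lying flat, 132 mm long, 15 thick, loose; a bystander. Origin: centre of its underside.
- spray_bottle: Blue bottle with purple cap, 80 mm across, 194 high, loose; a bystander. Origin: centre of its underside.
- timer: Dark grey digital timer lying flat, 75 x 72 mm, 20 high, loose; a bystander. Origin: centre of its underside.
- storage_tub: Clear plastic tub with a cyan lid, 136 x 106 mm, 63 high, loose; a bystander. Origin: centre of its underside.

How it is judged:
By the outcome, as a careful person would: the job done as asked, in the order asked, and still so for the second after the job is handed in, while the arm keeps its last pose, push and grip.
It also fails if it takes over 58 s, if anything falls off the work surface, if the arm or the gripper's body presses on something with over 40 N, if the wrist force passes 120 N, or if a joint passes its speed limit or range.

## Working session

There is one attempt and no reset: what is moved stays moved. The work goes in short steps, Python scripts to look and compute and a tool call to move; the robot and the scene stay as the last step left them, time stands still between calls to the robot, and variables do not carry over. Pictures are saved under pics/ and viewed, and the job is handed in when it is done.

Besides the shell and the picture viewer there is one more tool, called after "Call:" as a command line: name --pt "numbers of a row" for each row, then --argument value for the rest. send_rows: Moves the arm, as the interface text tells. Its arguments: {"type":"object","properties":{"deltas":{"type":"array"},"squeeze":{"type":"number"}},"required":["deltas"]}

```bash
ls; mkdir -p pics
cat > h.py <<'E'
import numpy as np, cv2
from plant import arm, imaging, workorder
def cam(n):
    p=imaging.camera_params(n); return np.array(p["camera_matrix"]),np.array(p["extrinsics"])
def unproj(n,u,v,d):
    K,T=cam(n); c=np.stack([(u-K[0,2])/K[0,0]*d,(v-K[1,2])/K[1,1]*d,d],-1)
    return (c-T[:3,3])@T[:3,:3]
def proj(n,P):
    K,T=cam(n); c=np.atleast_2d(P)@T[:3,:3].T+T[:3,3]; q=c@K.T; return q[:,:2]/q[:,2:]
E
python3 - <<'E'
from h import *
print(arm.get_obs())
for n in("scene","top"):
    im,d=imaging.read_camera(n); cv2.imwrite(f"pics/{n}0.png",im); np.save(f"{n}0.npy",d)
    K,T=cam(n); print(n,K,T, -T[:3,:3].T@T[:3,3])
    for t in ["heater","heater_lid","lid_bar","block_mid","lamp","lamp_head","lamp_grip"]:
        r=imaging.tip_of(n,t)[:2]
        for x in r:
            u,v=x["xy"][0]*640,x["xy"][1]*400
            dd=d[min(399,int(v)),min(639,int(u))]
            print(n,t,round(x["conf"],2),round(u,1),round(v,1),unproj(n,u,v,dd).round(3))
E
```

```text
pics
{'clock': 0.0, 'q': array([-1.24186459,  0.38427689,  0.01636606,  1.37119363, -0.00629185,
        1.38818502, -0.04651035]), 'joint_vel': array([-1.18708938e-03,  3.80877028e-05, -1.04724380e-03, -7.66460763e-04,
        4.32295765e-04, -3.32243542e-04, -1.98493261e-03]), 'joint_efforts': array([-4.41922584e-04, -6.27583265e+01,  8.43948685e-01, -3.71820867e+01,
        1.64054451e-02,  1.41711606e-02,  7.57322738e-06]), 'eef_pos': array([0.23844535, 0.57716949, 0.23023679]), 'tcp_rot': array([[ 3.81823959e-01,  9.24234783e-01, -7.27990403e-04],
       [ 9.24232878e-01, -3.81824650e-01, -1.87722110e-03],
       [-2.01295771e-03,  4.39353252e-05, -9.99997973e-01]]), 'wrist_force': array([-0.99057968, -0.00399655, -0.09737853]), 'torque': array([ 0.00531993, -0.02621321,  0.00630044]), 'gripper_width': 0.9980610073748936}
scene [[463.50041777   0.         321.28574571]
 [  0.         463.50041777 203.51498941]
 [  0.           0.           1.        ]] [[ 0.2293996   0.97323907  0.01347353 -0.04760369]
 [ 0.75450869 -0.1690642  -0.63414031 -0.28506432]
 [-0.61489223  0.15563743 
[... 587 characters left out ...]

 [  0.         401.63579855 199.35299264]
 [  0.           0.           1.        ]] [[-3.52216789e-03 -9.99659437e-01  2.58573822e-02 -1.09443156e-01]
 [-9.92662395e-01  3.69819054e-04 -1.20918293e-01  5.74748652e-01]
 [ 1.20867550e-01 -2.60935454e-02 -9.92325633e-01  1.11080109e+00]
 [ 0.00000000e+00  0.00000000e+00  0.00000000e+00  1.00000000e+00]] [ 0.43588609 -0.0806337   1.17460394]
top heater 0.91 308.5 184.2 [ 0.601 -0.085  0.142]
top heater_lid 0.96 303.2 134.9 [ 0.734 -0.071  0.138]
top lid_bar 0.89 311.4 208.5 [ 0.543 -0.093  0.093]
top lamp 0.9 184.4 223.7 [0.504 0.258 0.056]
top lamp_head 0.94 149.8 218.5 [0.501 0.258 0.301]
top lamp_grip 0.91 118.7 253.4 [ 0.423  0.459 -0.001]
```

View pics/scene0.png

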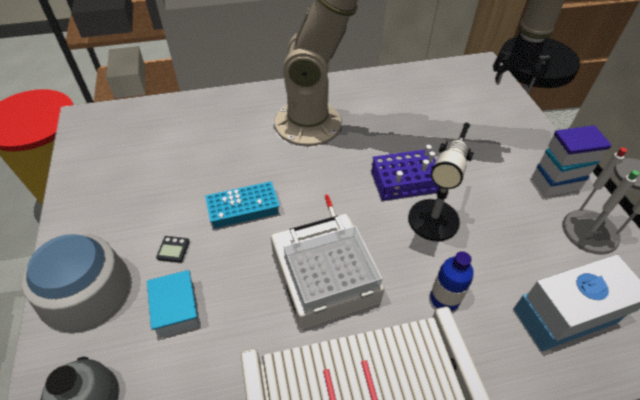

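View pics/top0.png

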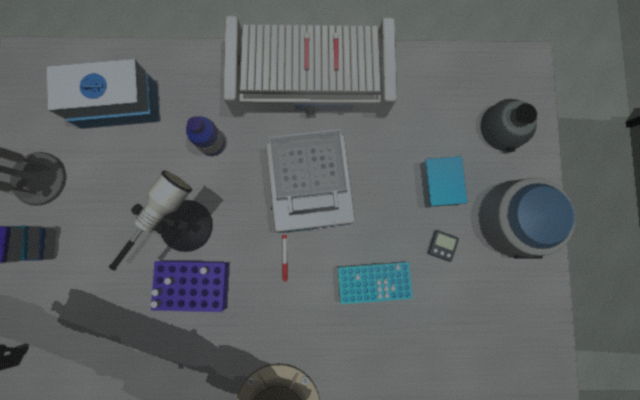

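The scene view shows the heater around (325,265) with its lid closed, and the lamp foot at (432,220). The lamp head is at (450,165) and its grip at (464,132). In the top view the grip runs from (112,268) to (135,237) and the lid bar is at about (313,204). Next I'll measure these geometrically.

```bash
cat > m.py <<'E'
from h import *
def cloud(n,d,mask):
    v,u=np.nonzero(mask&(d>0)); return unproj(n,u+0.0,v+0.0,d[v,u]),u,v
E
python3 - <<'E'
from m import *
vv,uu=np.mgrid[:400,:640]
for n in("top","scene"):
    im,d=imaging.read_camera(n)
    for t in ["heater","heater_lid","lid_bar","lamp","lamp_head","lamp_grip"]:
        r=imaging.trace(n,t)[:2]
        for x in r[:1]:
            P,u,v=cloud(n,d,x["region"]); print(n,t,round(x["conf"],2),len(P),P.mean(0).round(3),P.min(0).round(3),P.max(0).round(3))
            np.save(f"{n}_{t}.npy",P)
            if t in("heater","heater_lid"):
                lo,hi=(0.08,0.096) if t=="heater" else (0.13,0.15)
                Q=P[(P[:,2]>lo)&(P[:,2]<hi)]
                print(len(Q), cv2.minAreaRect((Q[:,:2]*1000).astype(np.float32)), np.median(Q[:,2]))
            if t=="lamp":
                Q=P[(P[:,2]>0.018)&(P[:,2]<0.034)]; print(cv2.minEnclosingCircle((Q[:,:2]*1000).astype(np.float32)))
            if t=="lamp_head":
                c=np.median(P,0);w=np.linalg.svd(P-c,full_matrices=False)[2][0];print("axis",c,w,np.degrees(np.arctan2(w[1],w[0])))
    u,v=None,None
E
python3 - <<'E'
import cv2
im=cv2.imread('pics/top0.png');a=cv2.resize(im[110:290,90:370],None,fx=2.8,fy=2.8,interpolation=2)
cv2.imwrite('pics/t0c.png',cv2.convertScaleAbs(a,alpha=1.7))
im=cv2.imread('pics/scene0.png');a=cv2.resize(im[100:320,260:500],None,fx=2.6,fy=2.6,interpolation=2)
cv2.imwrite('pics/s0c.png',cv2.convertScaleAbs(a,alpha=1.4))
E
```

```text
top heater 0.89 7618 [ 0.612 -0.087  0.121] [ 0.481 -0.214 -0.004] [0.79  0.038 0.147]
2587 ((614.8994750976562, -88.62458801269531), (245.9848175048828, 220.21847534179688), 6.771196365356445) 0.08901843609499657
top heater_lid 0.73 4866 [ 0.647 -0.084  0.139] [ 0.524 -0.188  0.086] [0.748 0.019 0.147]
4721 ((634.8965454101562, -86.27426147460938), (211.76695251464844, 190.05734252929688), 6.527173042297363) 0.14042170292995643
top lid_bar 0.72 4900 [ 0.647 -0.084  0.139] [ 0.524 -0.186  0.001] [0.773 0.021 0.147]
top lamp 0.73 4263 [0.509 0.251 0.173] [ 0.39   0.175 -0.003] [0.645 0.476 0.336]
((501.05755615234375, 264.9868469238281), 72.15911102294922)
top lamp_head 0.71 2065 [0.525 0.244 0.302] [ 0.39   0.174 -0.003] [0.662 0.476 0.336]
axis [0.53355396 0.2358332  0.30670891] [-0.71181827  0.62996951 -0.31056912] 138.49070472766462
top lamp_grip 0.81 1991 [0.525 0.242 0.306] [ 0.39   0.175 -0.002] [0.606 0.476 0.336]
scene heater 0.56 8814 [ 0.661 -0.096  0.113] [ 0.42  -0.211 -0.005] [0.757 0.062 0.146]
1652 ((622.2552490234375, -88.86011505126953), (254.5370635986328, 218.59249877929688), 6.689821720123291) 0.08744212229366644
scene heater_lid 0.92 5926 [ 0.665 -0.087  0.134] [ 0.423 -0.187 -0.002] [0.753 0.044 0.146]
5128 ((636.1124877929688, -85.74795532226562), (213.86672973632812, 191.9060516357422), 6.696771144866943) 0.13882010219973703
scene lid_bar 0.64 8720 [ 0.662 -0.097  0.114] [ 0.424 -0.211 -0.005] [0.757 0.033 0.146]
scene lamp 0.85 3212 [0.531 0.248 0.147] [ 0.192  0.175 -0.009] [0.609 0.497 0.333]
((484.0228576660156, 279.2085876464844), 91.17343139648438)
scene lamp_head 0.95 1432 [0.542 0.238 0.289] [ 0.116  0.175 -0.007] [0.61  0.558 0.333]
axis [0.57077268 0.22002929 0.30132987] [ 0.70417032 -0.53001359  0.47247196] -36.967975928042755
scene lamp_grip 0.75 1391 [0.549 0.234 0.294] [ 0.162  0.175 -0.005] [0.61  0.521 0.333]
```

View pics/t0c.png

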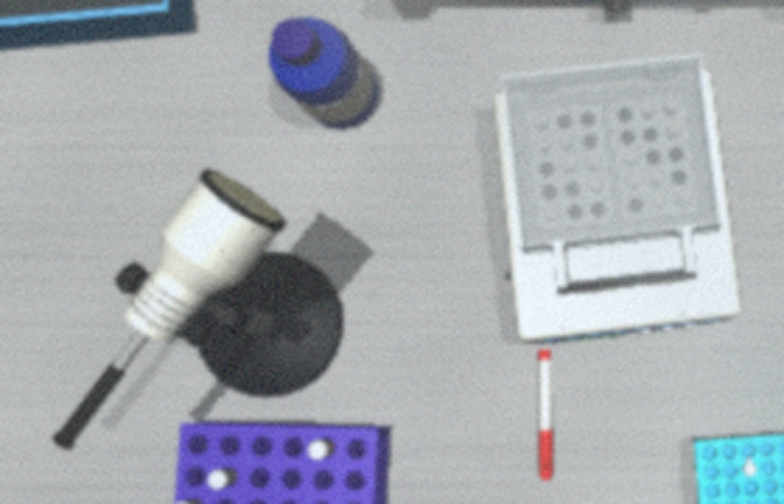

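View pics/s0c.png

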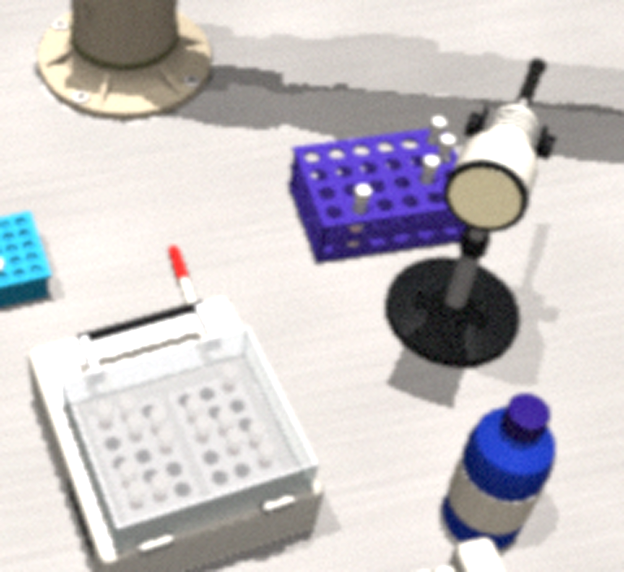

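```bash
cat > lampfit.py <<'E'
from m import *
from scipy.optimize import least_squares
def rot(yaw,t): # t = angle below level
    c,s=np.cos(yaw),np.sin(yaw); return np.array([c*np.cos(t),s*np.cos(t),-np.sin(t)])
def fit(obs,xy=None,x0=(0.5,0.25,-0.7,0.1)):
    def res(p):
        L=np.array([p[0],p[1],0.28]) if xy is None else np.array([*xy,0.28])
        b=rot(p[-2],p[-1]); r=[]
        for n,k,uv in obs:
            P=np.array([p[0],p[1],0.026]) if k=="foot" else L+k*b
            r+=list(proj(n,P)[0]-uv)
        return r
    s=least_squares(res,x0 if xy is None else x0[2:],loss='soft_l1'); return s.x,np.round(s.fun if 0 else res(s.x),1)
E
python3 - <<'E'
from lampfit import *
obs=[("top","foot",(186.4,225.4)),("top",-.1375,(113.2,267.1)),("top",-.0625,(133.6,242.1)),("top",.105,(177.5,181.6)),
("scene","foot",(434.5,219.3)),("scene",-.1375,(466.5,125)),("scene",-.0625,(462,138.5)),("scene",.105,(446.9,175.4))]
for o in (obs,obs[:4],obs[4:]):
    x,r=fit(o);print(x.round(4),np.degrees(x[2:]).round(1),r)
x,_=fit(obs)
L=np.array([x[0],x[1],.28]);b=rot(x[2],x[3]);print("grip",(L-.1*b).round(4),"tail",(L-.1375*b).round(4))
B=np.array([.656,-.084,.094]);d=B-L;print("target yaw,tilt",np.degrees(np.arctan2(d[1],d[0])),np.degrees(np.arctan2(-d[2],np.hypot(d[0],d[1]))))
bt=d/np.linalg.norm(d);print("grip target",(L-.1*bt).round(4),(L-.11*bt).round(4))
for n in("top","scene"): print(n,proj(n,np.array([[.5357,-.0977,.134],[.656,-.084,.094],[.7403,-.0738,.092]])).round(1))
E
```

```text
[ 0.5026  0.2669 -0.6586 -0.1521] [-37.7  -8.7] [-2.1 -0.4 -0.2  0.4 -0.8 -1.3  0.1 -1.1  0.  -4.5 -0.5 -0.1 -1.6  0.4
 -1.  -0.4]
[ 0.5008  0.2657 -0.6715 -0.1761] [-38.5 -10.1] [-1.7  0.2  0.5  0.4 -0.2 -0.8  0.5  0.1]
[ 0.5046  0.2682 -0.6568 -0.1465] [-37.6  -8.4] [ 0.7 -4.1  0.2  0.  -0.8  0.7 -0.1  0.4]
grip [0.4245 0.3274 0.2649] tail [0.3951 0.3501 0.2592]
target yaw,tilt -66.38914010378906 25.907060311453165
grip target [0.4666 0.3493 0.3237] [0.463  0.3575 0.3281]
top [[313.4 209.6]
 [308.1 167.3]
 [304.4 137.4]]
scene [[314.2 223.4]
 [330.4 270.4]
 [343.2 300.2]]
```

```bash
cat > mv.py <<'E'
from lampfit import *
from scipy.spatial.transform import Rotation as Ro
from scipy.linalg import logm,expm
def T(R,p): A=np.eye(4);A[:3,:3]=R;A[:3,3]=p;return A
def cur():
    o=arm.get_obs(); R=Ro.from_matrix(o["tcp_rot"]).as_matrix(); return T(R,o["eef_pos"])
def row(D,jaw):
    w=np.degrees(Ro.from_matrix(D[:3,:3]).as_rotvec()); return [float(round(x,2)) for x in (*D[:3,3]*100,*w)]+[jaw]
def show(wps,jaw):
    rows=[row(np.linalg.inv(a)@b,jaw) for a,b in zip(wps[:-1],wps[1:])]
    while len(rows)%5: rows.append([0]*6+[jaw])
    for i in range(0,len(rows),5): print(str(rows[i:i+5]).replace(" ",""))
def line(A,B,n):
    # straight in world, slerp
    rv=Ro.from_matrix(A[:3,:3].T@B[:3,:3]).as_rotvec()
    return [T(A[:3,:3]@Ro.from_rotvec(rv*s).as_matrix(),A[:3,3]+s*(B[:3,3]-A[:3,3])) for s in np.linspace(0,1,n+1)]
L=np.array([.5022,.2665,.28])
def lampR(yaw,t):
    b=rot(yaw,t); x=np.array([-np.sin(yaw),np.cos(yaw),0]); return np.stack([x,b,np.cross(x,b)],1)
E
python3 - <<'E'
from mv import *
R=lampR(-.66,-.152); g=L-.103*R[:,1]; print(g,R.round(3))
A=cur(); B=T(R,g-.07*R[:,2]); C=T(R,g+.020*R[:,2])
U=A.copy();U[:3,3]=[.30,.50,.36]
p=line(A,U,5); p2=line(U,B,5)
show(p,1);show(p2,1); show(line(B,C,5),1)
E
```

```text
[0.42176897 0.32892292 0.26440422] [[ 0.613  0.781  0.12 ]
 [ 0.79  -0.606 -0.093]
 [ 0.     0.151 -0.988]]
[[-0.97,1.73,-2.57,-0.0,-0.0,-0.0,1],[-0.97,1.73,-2.57,-0.0,-0.0,-0.0,1],[-0.97,1.73,-2.57,-0.0,-0.0,-0.0,1],[-0.97,1.73,-2.57,-0.0,-0.0,-0.0,1],[-0.97,1.73,-2.57,-0.0,-0.0,-0.0,1]]
[[-2.18,3.35,0.53,-1.73,-0.23,3.07,1],[-1.99,3.45,0.64,-1.73,-0.23,3.07,1],[-1.8,3.53,0.75,-1.73,-0.23,3.07,1],[-1.61,3.59,0.87,-1.73,-0.23,3.07,1],[-1.41,3.65,0.98,-1.73,-0.23,3.07,1]]
[[0.0,0.0,1.8,0.0,-0.0,0.0,1],[0.0,-0.0,1.8,0.0,-0.0,0.0,1],[-0.0,0.0,1.8,0.0,-0.0,0.0,1],[0.0,-0.0,1.8,0.0,-0.0,0.0,1],[0.0,0.0,1.8,0.0,-0.0,0.0,1]]
```

Call:
send_rows --pt "-0.97 1.73 -2.57 0 0 0 1" --pt "-0.97 1.73 -2.57 0 0 0 1" --pt "-0.97 1.73 -2.57 0 0 0 1" --pt "-0.97 1.73 -2.57 0 0 0 1" --pt "-0.97 1.73 -2.57 0 0 0 1" --squeeze 40

```text
clock: 1.92
eef_pos: [0.3005, 0.4989, 0.3612]
tcp_rot: [[0.382, 0.924, 0.0], [0.924, -0.382, 0.0], [0.0, -0.0, -1.0]]
wrist_force: [0.8, 0.8, 0.1]
gripper_width: 1.0
```

Call:
send_rows --pt "-2.18 3.35 0.53 -1.73 -0.23 3.07 1" --pt "-1.99 3.45 0.64 -1.73 -0.23 3.07 1" --pt "-1.8 3.53 0.75 -1.73 -0.23 3.07 1" --pt "-1.61 3.59 0.87 -1.73 -0.23 3.07 1" --pt "-1.41 3.65 0.98 -1.73 -0.23 3.07 1"

```text
clock: 2.33
eef_pos: [0.4143, 0.3334, 0.3335]
tcp_rot: [[0.615, 0.779, 0.121], [0.788, -0.608, -0.093], [0.001, 0.152, -0.988]]
wrist_force: [0.6, 1.2, 1.6]
gripper_width: 1.001
```

Run:
```python
from mv import *
R=lampR(-.66,-.152); g=L-.103*R[:,1]
A=cur(); print(A[:3].round(3)); C=T(R,g+.020*R[:,2]);show(line(A,C,5),1)
for n in("scene","top"):
    im,d=imaging.read_camera(n); c=im[80:280,330:530] if n=="scene" else im[130:330,40:240]
    cv2.imwrite(f"pics/{n}1.png",cv2.convertScaleAbs(cv2.resize(c,None,fx=2.8,fy=2.8),alpha=1.5))
    print(n,proj(n,np.array([g,A[:3,3],L-.1375*R[:,1]])).round(1))
```

```text
[[ 0.615  0.779  0.121  0.414]
 [ 0.788 -0.608 -0.093  0.333]
 [ 0.001  0.152 -0.988  0.333]]
[[0.02,-0.04,1.79,0.01,-0.01,-0.03,1],[0.02,-0.04,1.79,0.01,-0.01,-0.03,1],[0.02,-0.04,1.79,0.01,-0.01,-0.03,1],[0.02,-0.04,1.79,0.01,-0.01,-0.03,1],[0.02,-0.04,1.79,0.01,-0.01,-0.03,1]]
scene [[463.3 131.1]
 [470.6 108.2]
 [465.8 124.8]]
top [[122.2 255.4]
 [104.3 259.7]
 [113.  267.6]]
```

View pics/scene1.png

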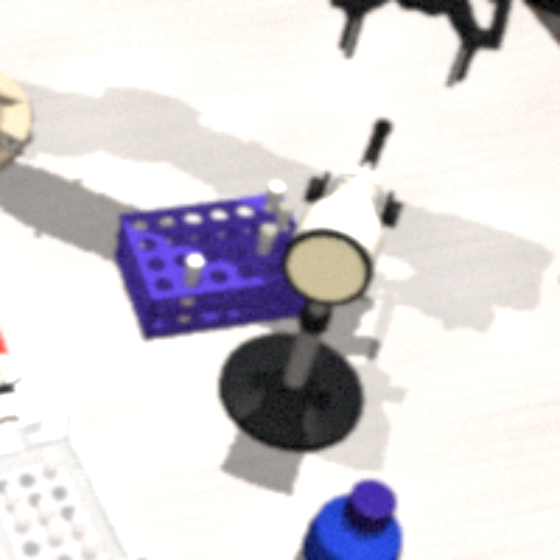

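View pics/top1.png

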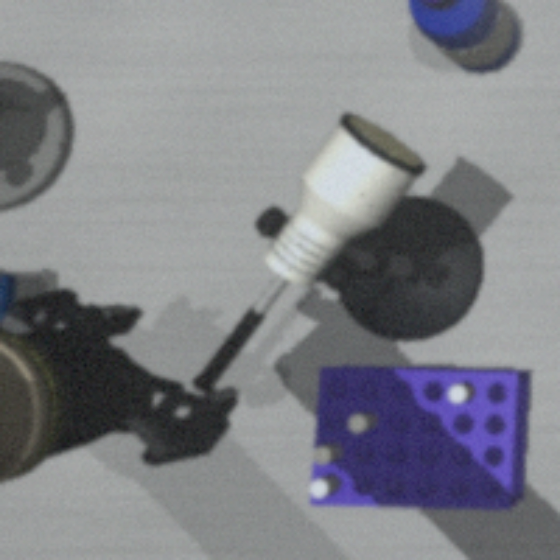

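Both views show the open fingers about 7 cm above the rear grip, straddling it. In the scene crop the tips are at (348,50) and (455,80) and the grip tail is at (380,125). Descending.

Call:
send_rows --pt "0.02 -0.04 1.8 0 0 0 1" --pt "0.02 -0.04 1.8 0 0 0 1" --pt "0.02 -0.04 1.8 0 0 0 1" --pt "0.02 -0.04 1.8 0 0 0 1" --pt "0.02 -0.04 1.8 0 0 0 1"

```text
clock: 2.85
eef_pos: [0.423, 0.3292, 0.2434]
tcp_rot: [[0.613, 0.781, 0.12], [0.79, -0.606, -0.092], [0.001, 0.151, -0.989]]
wrist_force: [-1.4, 1.2, -0.8]
gripper_width: 1.001
```

Run:
```python
from mv import *
for n in("scene","top"):
    im,d=imaging.read_camera(n); c=im[80:230,380:530] if n=="scene" else im[180:330,50:200]
    cv2.imwrite(f"pics/{n}2.png",cv2.convertScaleAbs(cv2.resize(c,None,fx=3.6,fy=3.6),alpha=1.5))
```

```text
(no output)
```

View pics/scene2.png

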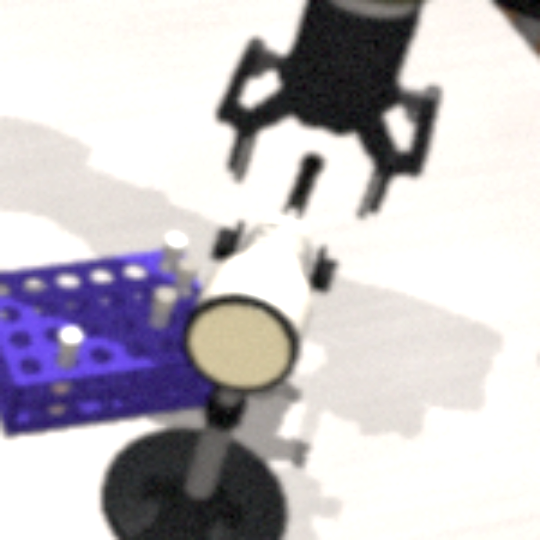

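View pics/top2.png

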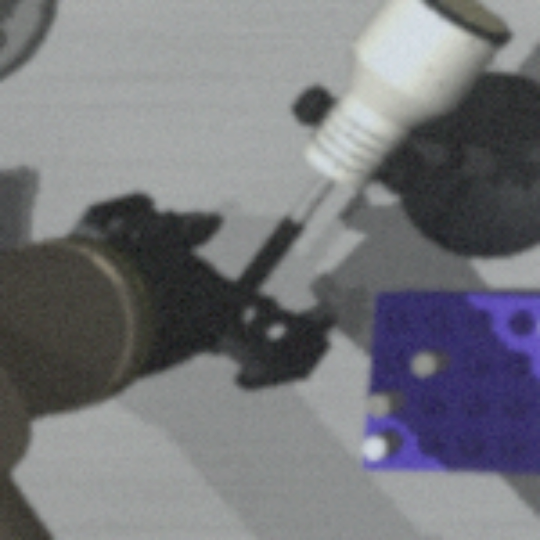

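The grip rod at crop (305,180) lies midway between the fingers at (240,160) and (375,200), so I'm closing the gripper.

Call:
send_rows --pt "0 0 0 0 0 0 0" --pt "0 0 0 0 0 0 0" --pt "0 0 0 0 0 0 0" --pt "0 0 0 0 0 0 0" --pt "0 0 0 0 0 0 0" --squeeze 40

```text
clock: 3.37
eef_pos: [0.4234, 0.3293, 0.2449]
tcp_rot: [[0.613, 0.781, 0.12], [0.79, -0.606, -0.091], [0.002, 0.151, -0.988]]
wrist_force: [-0.3, -0.9, 0.0]
gripper_width: 0.298
```

Call:
send_rows --pt "0 0 0 0 0 0 0" --pt "0 0 0 0 0 0 0" --pt "0 0 0 0 0 0 0" --pt "0 0 0 0 0 0 0" --pt "0 0 0 0 0 0 0"

```text
clock: 3.78
eef_pos: [0.4234, 0.3291, 0.2445]
tcp_rot: [[0.613, 0.781, 0.12], [0.79, -0.606, -0.092], [0.001, 0.151, -0.988]]
wrist_force: [-0.3, 0.2, 4.2]
gripper_width: 0.145
```

```bash
cat > swing.py <<'E'
from mv import *
import sys
# current grip: TCP in lamp frame assumed rigid
def swing(y0,t0,y1,t1,n):
    A=cur(); R0=lampR(y0,t0); M=T(R0,L); K=np.linalg.inv(M)@A; print("K",K.round(4).tolist())
    w=[T(lampR(y0+(y1-y0)*s,t0+(t1-t0)*s),L)@K for s in np.linspace(0,1,n+1)]
    show(w,0)
E
python3 - <<'E'
from swing import *
for n in ["top","scene"]:
    im,d=imaging.read_camera(n);c=im[80:230,380:530] if n=="scene" else im[130:280,90:240]
    cv2.imwrite(f"pics/{n}3.png",cv2.convertScaleAbs(cv2.resize(c,None,fx=3.6,fy=3.6),alpha=1.5))
y0,t0=-.66,-.152
d=np.array([.656,-.084,.094])-L; y1=np.arctan2(d[1],d[0]);t1=np.arctan2(-d[2],np.hypot(d[0],d[1]));print(y1,t1)
swing(y0,t0,y1,t1,15)
E
```

```text
-1.1572938232793677 0.45234057619630363
K [[1.0, -0.0002, 0.0009, 0.0011], [0.0002, 1.0, -0.0002, -0.1049], [-0.0009, 0.0002, 1.0, 0.02], [0.0, 0.0, 0.0, 1.0]]
[[0.34,-0.06,-0.42,2.31,-0.25,1.89,0],[0.34,-0.06,-0.42,2.31,-0.17,1.89,0],[0.35,-0.06,-0.42,2.31,-0.1,1.9,0],[0.35,-0.06,-0.42,2.31,-0.02,1.9,0],[0.35,-0.06,-0.42,2.31,0.06,1.9,0]]
[[0.35,-0.06,-0.42,2.31,0.13,1.9,0],[0.35,-0.06,-0.42,2.31,0.21,1.89,0],[0.35,-0.06,-0.42,2.31,0.28,1.88,0],[0.35,-0.06,-0.43,2.31,0.36,1.87,0],[0.35,-0.06,-0.43,2.31,0.43,1.85,0]]
[[0.35,-0.06,-0.43,2.31,0.51,1.83,0],[0.35,-0.06,-0.43,2.31,0.58,1.81,0],[0.35,-0.06,-0.43,2.31,0.65,1.79,0],[0.35,-0.06,-0.43,2.31,0.73,1.76,0],[0.34,-0.06,-0.43,2.31,0.8,1.73,0]]
```

Call:
send_rows --pt "0.34 -0.06 -0.42 2.3 -0.25 1.9 0" --pt "0.34 -0.06 -0.42 2.3 -0.17 1.9 0" --pt "0.35 -0.06 -0.42 2.3 -0.1 1.9 0" --pt "0.35 -0.06 -0.42 2.3 0 1.9 0" --pt "0.35 -0.06 -0.42 2.3 0.06 1.9 0"

```text
clock: 4.3
eef_pos: [0.4308, 0.3448, 0.2642]
tcp_rot: [[0.736, 0.676, -0.036], [0.677, -0.735, 0.037], [-0.001, -0.051, -0.999]]
wrist_force: [-2.1, 0.0, -0.2]
gripper_width: 0.145
```

Call:
send_rows --pt "0.35 -0.06 -0.42 2.3 0.13 1.9 0" --pt "0.35 -0.06 -0.42 2.3 0.21 1.9 0" --pt "0.35 -0.06 -0.42 2.3 0.28 1.9 0" --pt "0.35 -0.06 -0.43 2.3 0.36 1.9 0" --pt "0.35 -0.06 -0.43 2.3 0.43 1.9 0"

```text
clock: 4.72
eef_pos: [0.4439, 0.3565, 0.2856]
tcp_rot: [[0.838, 0.527, -0.138], [0.545, -0.812, 0.209], [-0.002, -0.25, -0.968]]
wrist_force: [-2.2, 2.1, 0.3]
gripper_width: 0.149
```

Call:
send_rows --pt "0.35 -0.06 -0.43 2.3 0.5 1.8 0" --pt "0.35 -0.06 -0.43 2.3 0.6 1.8 0" --pt "0.35 -0.06 -0.43 2.3 0.65 1.8 0" --pt "0.35 -0.06 -0.43 2.3 0.73 1.8 0" --pt "0.34 -0.06 -0.43 2.3 0.8 1.7 0"

```text
clock: 5.13
eef_pos: [0.4608, 0.3618, 0.3072]
tcp_rot: [[0.917, 0.359, -0.176], [0.4, -0.824, 0.401], [-0.001, -0.438, -0.899]]
wrist_force: [-3.2, 2.6, 0.5]
gripper_width: 0.147
```

Run:
```python
from swing import *
A=cur();print(A[:3].round(3)); o=arm.get_obs();print(o["wrist_force"].round(1),o["torque"].round(2),o["q"].round(2))
d=A[:3,:3]@np.array([0,1,0]);print("tool y as beam yaw,tilt",np.arctan2(d[1],d[0]),-np.arcsin(d[2]))
g=A[:3,3]-.019*A[:3,2];d=L-g;print("by position",np.arctan2(d[1],d[0]),-np.arcsin(d[2]/np.linalg.norm(d)))
for n in ["top","scene"]:
    im,d=imaging.read_camera(n);c=im[80:300,300:520] if n=="scene" else im[110:310,70:330]
    cv2.imwrite(f"pics/{n}4.png",cv2.convertScaleAbs(cv2.resize(c,None,fx=2.7,fy=2.7),alpha=1.5)); np.save(f"{n}4d.npy",d);cv2.imwrite(f"pics/{n}4full.png",im)
```

```text
[[ 0.917  0.359 -0.176  0.461]
 [ 0.4   -0.824  0.401  0.362]
 [-0.001 -0.438 -0.899  0.307]]
[-3.2  2.6  0.5] [0.1  0.4  0.22] [-0.69  0.24  0.3   1.48 -0.53  1.46  0.08]
tool y as beam yaw,tilt -1.1602293773221248 0.45390335254135167
by position -1.1615664079747337 0.4338563673771536
```

View pics/scene4.png

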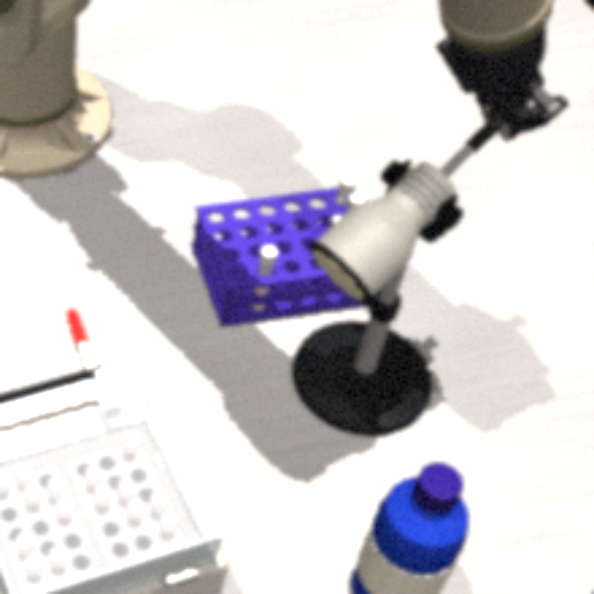

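View pics/top4.png

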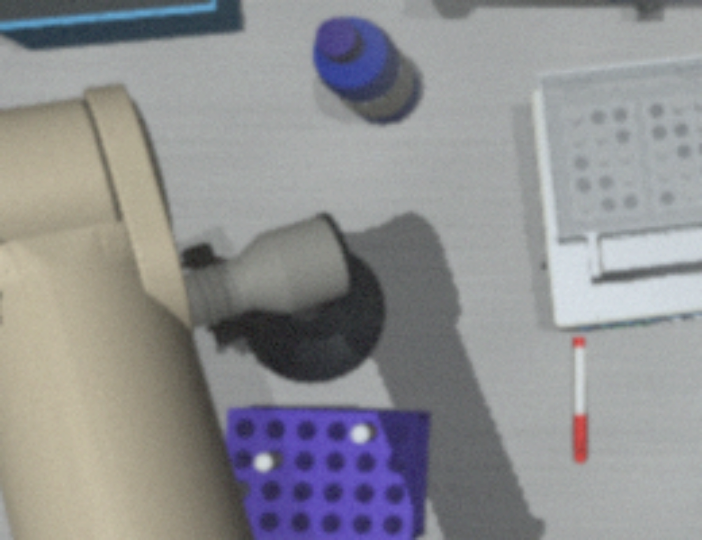

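```bash
cat > rev.py <<'E'
from mv import *
def pts(n,d,y,t,L):
    vv,uu=np.mgrid[:400,:640]; P=unproj(n,uu.ravel()+0.,vv.ravel()+0.,d.ravel())
    P=P[d.ravel()>0]; q=P-L; b=rot(y,t); x=q@b; r=np.linalg.norm(q-x[:,None]*b,axis=1)
    return P[(x>-.04)&(x<.100)&(r<.048)&(r>.012)]
XP=np.linspace(-.04,.1,9)
from scipy.interpolate import make_interp_spline
def revfit(clouds,guess):
    # shared L xy, dz, per-group yaw,tilt, profile
    n=len(clouds)
    def res(p):
        Lx=np.array([p[0],p[1],.28]); prof=p[2+2*n:]; out=[]
        for i,P in enumerate(clouds):
            q=P-Lx;b=rot(p[2+2*i],p[3+2*i]);x=q@b;r=np.linalg.norm(q-x[:,None]*b,axis=1)
            out.append(r-np.interp(x,XP,prof))
        return np.concatenate(out)*1000
    x0=np.r_[L[:2],np.ravel(guess),np.full(9,.03)]
    s=least_squares(res,x0,loss='soft_l1',f_scale=2.); return s.x,np.median(abs(res(s.x)))
E
python3 - <<'E'
from rev import *
g0=(-.66,-.152);g1=(-1.16,.45)
for sets in (("top","scene"),("top",),("scene",)):
    c0=np.concatenate([pts(n,np.load(f"{n}0.npy"),*g0,L) for n in sets]);c1=np.concatenate([pts(n,np.load(f"{n}4d.npy"),*g1,L) for n in sets])
    x,e=revfit([c0,c1],[g0,g1]);print(sets,len(c0),len(c1),x[:6].round(4),np.degrees(x[2:6]).round(1),e.round(2),(x[6:]*1000).round(1))
E
```

```text
('top', 'scene') 2374 3139 [ 0.5009  0.2712 -0.682  -0.1423 -1.1562  0.4351] [-39.1  -8.2 -66.2  24.9] 1.53 [-2862.5    20.9    26.1    27.6    22.8    34.2    36.6    35.9    36. ]
('top',) 1691 1788 [ 0.5018  0.2695 -0.673  -0.1581 -1.1557  0.4276] [-38.6  -9.1 -66.2  24.5] 1.22 [-1002.2    21.7    26.9    25.8    23.3    34.7    36.4    35.6    35.5]
('scene',) 683 1351 [ 0.5009  0.273  -0.6928 -0.12   -1.1635  0.4514] [-39.7  -6.9 -66.7  25.9] 1.54 [1989.5   19.    25.    29.2   22.5   33.2   36.7   36.1   36.7]
```

Call:
send_rows --pt "0 0 -0.06 0.35 0 0 0" --pt "0 0 -0.06 0.35 0 0 0" --pt "0 0 0 0 0 0 0" --pt "0 0 0 0 0 0 0" --pt "0 0 0 0 0 0 0.5"

```text
clock: 5.65
eef_pos: [0.4617, 0.3605, 0.3081]
tcp_rot: [[0.916, 0.358, -0.179], [0.4, -0.82, 0.409], [0.0, -0.446, -0.895]]
wrist_force: [-0.4, -0.0, 0.2]
gripper_width: 0.271
```

Call:
send_rows --pt "0 0 0 0 0 0 1" --pt "0 0 0 0 0 0 1" --pt "0 0 0 0 0 0 1" --pt "0 0 0 0 0 0 1" --pt "0 0 0 0 0 0 1"

```text
clock: 6.07
eef_pos: [0.4622, 0.36, 0.3084]
tcp_rot: [[0.917, 0.357, -0.178], [0.399, -0.82, 0.409], [0.001, -0.446, -0.895]]
wrist_force: [-0.4, -1.5, -0.1]
gripper_width: 0.977
```

Call:
send_rows --pt "0 0 -1 0 0 0 1" --pt "0 0 -1.5 0 0 0 1" --pt "0 0 -2.5 0 0 0 1" --pt "0 0 -3 0 0 0 1" --pt "0 0 -3 0 0 0 1"

```text
clock: 6.48
eef_pos: [0.4815, 0.3142, 0.4085]
tcp_rot: [[0.917, 0.358, -0.178], [0.4, -0.82, 0.409], [0.0, -0.446, -0.895]]
wrist_force: [0.1, -0.0, 0.7]
gripper_width: 1.002
```

```bash
cat > heat.py <<'E'
from mv import *
YH=np.radians(6.68); hx=np.array([np.cos(YH),np.sin(YH),0]); hy=np.array([-np.sin(YH),np.cos(YH),0]);uz=np.array([0,0,1.])
H=np.array([.7403,-.0738,.092])
def bar(th): c,s=np.cos(th),np.sin(th); return H+(-.206*c+.042*s)*hx+(.206*s+.042*c)*uz
def heatR(a): # tilt a: fingers point forward (+hx) by a
    z=-np.cos(a)*uz+np.sin(a)*hx; y=-hy; return np.stack([np.cross(y,z),y,z],1)
E
python3 - <<'E'
from heat import *
A=cur();print(A[:3].round(3),heatR(0).round(2))
B=T(heatR(0),[.43,.06,.40]); show(line(A,B,10),1)
E
```

```text
[[ 0.917  0.358 -0.178  0.482]
 [ 0.4   -0.82   0.409  0.314]
 [ 0.    -0.446 -0.895  0.409]] [[ 0.99  0.12  0.  ]
 [ 0.12 -0.99  0.  ]
 [ 0.   -0.   -1.  ]]
[[-1.49,1.94,-0.87,-2.63,0.39,1.66,1],[-1.42,2.02,-0.79,-2.63,0.39,1.66,1],[-1.36,2.09,-0.71,-2.63,0.39,1.66,1],[-1.29,2.16,-0.62,-2.63,0.39,1.66,1],[-1.23,2.23,-0.53,-2.63,0.39,1.66,1]]
[[-1.16,2.28,-0.43,-2.63,0.39,1.66,1],[-1.09,2.33,-0.33,-2.63,0.39,1.66,1],[-1.02,2.38,-0.23,-2.63,0.39,1.66,1],[-0.95,2.41,-0.13,-2.63,0.39,1.66,1],[-0.88,2.44,-0.02,-2.63,0.39,1.66,1]]
```

Call:
send_rows --pt "-1.49 1.94 -0.87 -2.63 0.39 1.66 1" --pt "-1.42 2.02 -0.79 -2.63 0.39 1.66 1" --pt "-1.36 2.09 -0.71 -2.63 0.39 1.66 1" --pt "-1.29 2.16 -0.62 -2.63 0.39 1.66 1" --pt "-1.23 2.23 -0.53 -2.63 0.39 1.66 1"

```text
clock: 6.9
eef_pos: [0.4558, 0.1862, 0.4037]
tcp_rot: [[0.966, 0.248, -0.073], [0.258, -0.942, 0.216], [-0.015, -0.228, -0.974]]
wrist_force: [-0.8, -0.2, -0.1]
gripper_width: 0.998
```

Call:
send_rows --pt "-1.16 2.28 -0.43 -2.63 0.39 1.66 1" --pt "-1.09 2.33 -0.33 -2.63 0.39 1.66 1" --pt "-1.02 2.38 -0.23 -2.63 0.39 1.66 1" --pt "-0.95 2.41 -0.13 -2.63 0.39 1.66 1" --pt "-0.88 2.44 0 -2.63 0.39 1.66 1"

```text
clock: 7.32
eef_pos: [0.4297, 0.0592, 0.3992]
tcp_rot: [[0.994, 0.113, 0.002], [0.113, -0.994, -0.001], [0.002, 0.001, -1.0]]
wrist_force: [0.4, 0.5, -0.2]
gripper_width: 0.997
```

Run:
```python
from rev import *
for n in ["top","scene"]:
    im,d=imaging.read_camera(n);c=im[100:280,340:520] if n=="scene" else im[150:300,80:260]
    cv2.imwrite(f"pics/{n}5.png",cv2.convertScaleAbs(cv2.resize(c,None,fx=3.2,fy=3.2,interpolation=2),alpha=1.5)); np.save(f"{n}5d.npy",d)
    for t in("lamp_grip","lamp_head","block_mid","lid_bar"):
        for r in imaging.tip_of(n,t)[:1]: print(n,t,round(r["conf"],2),np.round(np.array(r["xy"])*[640,400],1))
g0=(-.66,-.152);g1=(-1.16,.45)
for sets in (("top","scene"),("top",),("scene",)):
    c0=np.concatenate([pts(n,np.load(f"{n}0.npy"),*g0,L) for n in sets]);c1=np.concatenate([pts(n,np.load(f"{n}5d.npy"),*g1,L) for n in sets])
    x,e=revfit([c0,c1],[g0,g1]);print(sets,len(c0),len(c1),x[:6].round(4),np.degrees(x[2:6]).round(1),e.round(2))
```

```text
top lamp_grip 0.71 [ 98.1 234.1]
top lamp_head 0.77 [153.3 221.2]
top lid_bar 0.64 [311.8 209.6]
scene lamp_grip 0.73 [431.8 219.2]
scene lamp_head 0.66 [455.  151.4]
scene block_mid 0.71 [329.3 271. ]
scene lid_bar 0.63 [314.3 224. ]
('top', 'scene') 2374 1998 [ 0.5016  0.2709 -0.6865 -0.151  -1.1524  0.4479] [-39.3  -8.7 -66.   25.7] 1.53
('top',) 1691 646 [ 0.5037  0.2676 -0.6712 -0.1715 -1.1771  0.4478] [-38.5  -9.8 -67.4  25.7] 1.2
('scene',) 683 1352 [ 0.501   0.2728 -0.6916 -0.1253 -1.1601  0.4494] [-39.6  -7.2 -66.5  25.7] 1.56
```

View pics/scene5.png

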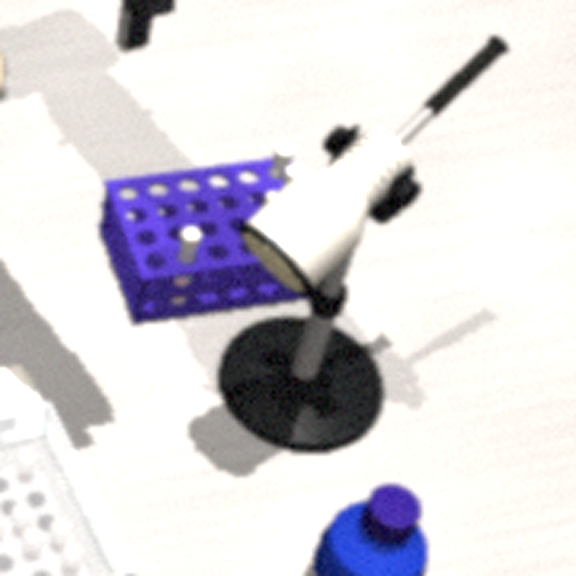

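View pics/top5.png

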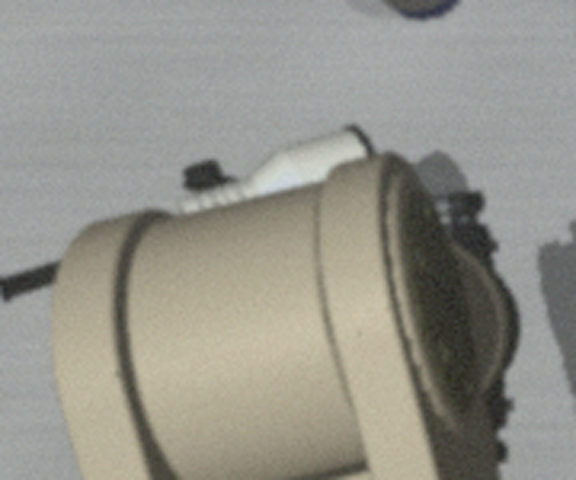

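The scene crop shows the lamp free-standing and aimed toward the heater. Its grip runs from (432,107) to (500,42) and the lens rim is at about (275,258). The fit gives a heading of about -66.3° and 25.7° below level, against a target of -66.4° and 25.8°. Now the lid.

Run:
```python
from heat import *
A=cur(); b=bar(0); print(b)
B=T(heatR(0),b+[0,0,.05]); show(line(A,B,10),.45)
```

```text
[ 0.53569847 -0.09776275  0.134     ]
[[0.86,1.71,2.14,-0.0,0.0,-0.0,0.45],[0.86,1.71,2.14,-0.0,0.0,-0.0,0.45],[0.86,1.71,2.14,-0.0,0.0,-0.0,0.45],[0.86,1.71,2.14,-0.0,0.0,-0.0,0.45],[0.86,1.71,2.14,-0.0,0.0,-0.0,0.45]]
[[0.86,1.71,2.14,-0.0,0.0,-0.0,0.45],[0.86,1.7,2.14,-0.0,0.0,-0.0,0.45],[0.86,1.7,2.14,-0.0,0.0,-0.0,0.45],[0.86,1.7,2.14,-0.0,0.0,-0.0,0.45],[0.86,1.7,2.14,-0.0,0.0,-0.0,0.45]]
```

Call:
send_rows --pt "0.86 1.71 2.14 0 0 0 0.45" --pt "0.86 1.71 2.14 0 0 0 0.45" --pt "0.86 1.71 2.14 0 0 0 0.45" --pt "0.86 1.71 2.14 0 0 0 0.45" --pt "0.86 1.71 2.14 0 0 0 0.45"

```text
clock: 8.23
eef_pos: [0.483, -0.0194, 0.29]
tcp_rot: [[0.993, 0.116, 0.0], [0.116, -0.993, 0.001], [0.0, -0.001, -1.0]]
wrist_force: [1.1, -0.3, -0.5]
gripper_width: 0.451
```

Call:
send_rows --pt "0.86 1.7 2.14 0 0 0 0.45" --pt "0.86 1.7 2.14 0 0 0 0.45" --pt "0.86 1.7 2.14 0 0 0 0.45" --pt "0.86 1.7 2.14 0 0 0 0.45" --pt "0.86 1.7 2.14 0 0 0 0.45"

```text
clock: 8.65
eef_pos: [0.5357, -0.0988, 0.1828]
tcp_rot: [[0.993, 0.116, 0.0], [0.116, -0.993, 0.001], [0.0, -0.001, -1.0]]
wrist_force: [-0.3, 0.3, 0.8]
gripper_width: 0.449
```

Run:
```python
from heat import *
A=cur();print(A[:3].round(4), arm.get_obs()["gripper_width"]); B=T(heatR(0),bar(0)-[0,0,.020]); show(line(A,B,5),.45)
for n in ["top","scene"]:
    im,d=imaging.read_camera(n);c=im[150:330,240:420] if n=="scene" else im[100:280,80:360]
    cv2.imwrite(f"pics/{n}6.png",cv2.convertScaleAbs(cv2.resize(c,None,fx=2.8,fy=2.8,interpolation=2),alpha=1.5)); np.save(f"{n}6d.npy",d)
    print(proj(n,np.array([bar(0),A[:3,3]])).round(1))
```

```text
[[ 9.932e-01  1.161e-01  2.000e-04  5.357e-01]
 [ 1.161e-01 -9.932e-01  6.000e-04 -9.880e-02]
 [ 3.000e-04 -6.000e-04 -1.000e+00  1.828e-01]] 0.4487914311842267
[[0.0,-0.02,1.38,-0.01,-0.0,-0.0,0.45],[0.0,-0.02,1.38,-0.01,-0.0,-0.0,0.45],[0.0,-0.02,1.38,-0.01,-0.0,-0.0,0.45],[0.0,-0.02,1.38,-0.01,-0.0,-0.0,0.45],[0.0,-0.02,1.38,-0.01,-0.0,-0.0,0.45]]
[[313.5 209.6]
 [314.2 207.7]]
[[314.2 223.4]
 [313.8 211.6]]
```

View pics/scene6.png

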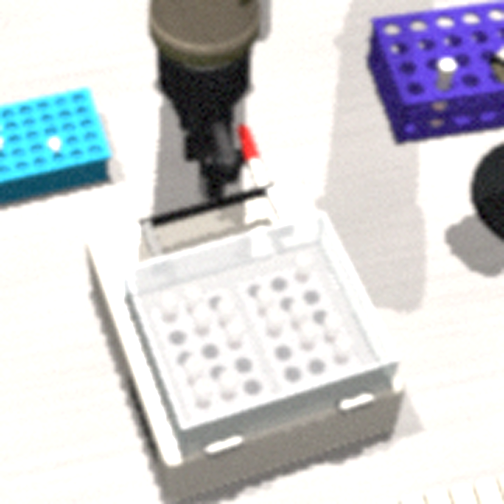

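View pics/top6.png

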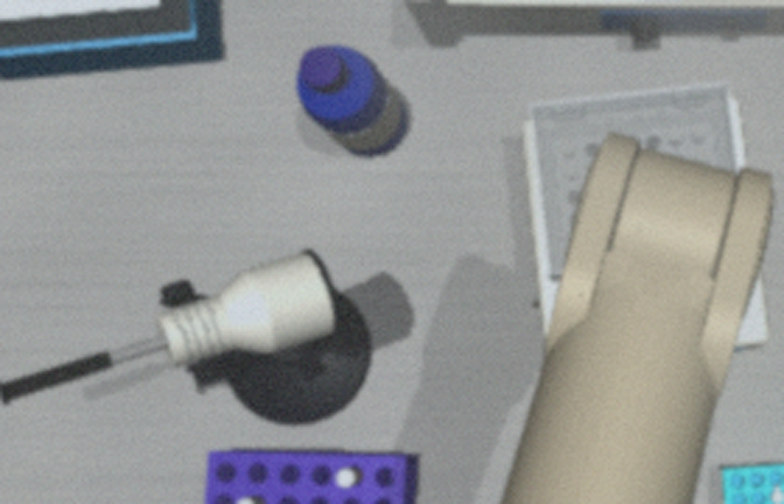

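Run:
```python
from rev import *
o1=[("top",-.1375,(81.1,240.4)),("top",-.0625,(119.3,227.9)),("top",.105,(195,203.6)),
("scene",-.1375,(496.3,113.1)),("scene",-.0625,(475,133.4)),("scene",.105,(425.9,180.6))]
for o in(o1,o1[:3],o1[3:]):
    x,r=fit(o,x0=(.5,.267,-1.16,.45));print(x.round(4),np.degrees(x[2:]).round(2),r)
    L0=np.array([x[0],x[1],.28]);b=rot(*x[2:]);
    s=(.28-.094)/-b[2];print(" hit at z=.094",(L0+s*b).round(4))
g0=(-.66,-.152);g1=(-1.16,.45)
for sets in (("top","scene"),("top",),("scene",)):
    c0=np.concatenate([pts(n,np.load(f"{n}0.npy"),*g0,L) for n in sets]);c1=np.concatenate([pts(n,np.load(f"{n}6d.npy"),*g1,L) for n in sets])
    x,e=revfit([c0,c1],[g0,g1]);print(sets,x[:6].round(4),np.degrees(x[2:6]).round(1),e.round(2))
    b=rot(*x[4:6]);print((np.r_[x[:2],.28]+.186/-b[2]*b).round(4))
```

```text
[ 0.503   0.2681 -1.1571  0.4587] [-66.3   26.28] [-1.1 -0.  -0.4 -0.  -0.4 -0.1 -0.4  0.  -1.   0.7 -0.7  0.3]
 hit at z=.094 [ 0.6544 -0.0768  0.094 ]
[ 0.503   0.2667 -1.1523  0.4752] [-66.02  27.23] [-0.4  0.1  0.4 -0.   0.  -0.1]
 hit at z=.094 [ 0.6499 -0.0636  0.094 ]
[ 0.5021  0.2705 -1.1536  0.4516] [-66.1   25.88] [ 0.1 -0.2 -0.3  0.4  0.1 -0.1]
 hit at z=.094 [ 0.6575 -0.0801  0.094 ]
('top', 'scene') [ 0.5011  0.271  -0.681  -0.1402 -1.1587  0.4509] [-39.   -8.  -66.4  25.8] 1.52
[ 0.6549 -0.081   0.094 ]
('top',) [ 0.5018  0.2695 -0.6722 -0.1572 -1.1599  0.4437] [-38.5  -9.  -66.5  25.4] 1.23
[ 0.6581 -0.0892  0.094 ]
('scene',) [ 0.5014  0.2725 -0.6918 -0.1227 -1.1644  0.4593] [-39.6  -7.  -66.7  26.3] 1.52
[ 0.65   -0.0729  0.094 ]
```

The beam estimates average about (0.654, -0.079), within about 5 mm of block_mid (0.656, -0.084), so the lamp is good. In the scene crop the fingers at (215,185) sit over the bar at (208,207). Descending and gripping.

Call:
send_rows --pt "0 0 1.4 0 0 0 0.45" --pt "0 0 1.4 0 0 0 0.45" --pt "0 0 1.4 0 0 0 0.45" --pt "0 0 1.4 0 0 0 0.45" --pt "0 0 1.3 0 0 0 0.45"

```text
clock: 9.17
eef_pos: [0.5355, -0.0972, 0.115]
tcp_rot: [[0.993, 0.117, 0.001], [0.117, -0.993, 0.001], [0.001, -0.001, -1.0]]
wrist_force: [0.7, 0.0, 0.3]
gripper_width: 0.452
```

Call:
send_rows --pt "0 0 0 0 0 0 0" --pt "0 0 0 0 0 0 0" --pt "0 0 0 0 0 0 0" --pt "0 0 0 0 0 0 0" --pt "0 0 0 0 0 0 0" --squeeze 35

```text
clock: 9.58
eef_pos: [0.5346, -0.0978, 0.1158]
tcp_rot: [[0.993, 0.116, -0.001], [0.116, -0.993, 0.002], [-0.001, -0.002, -1.0]]
wrist_force: [-5.5, 1.4, 0.6]
gripper_width: 0.101
```

Call:
send_rows --pt "0 0 0 0 0 0 0" --pt "0 0 0 0 0 0 0" --pt "0 0 0 0 0 0 0" --pt "0 0 0 0 0 0 0" --pt "0 0 0 0 0 0 0"

```text
clock: 10.0
eef_pos: [0.5345, -0.0977, 0.1157]
tcp_rot: [[0.993, 0.116, -0.001], [0.116, -0.993, 0.002], [-0.001, -0.002, -1.0]]
wrist_force: [-4.5, 2.0, 1.0]
gripper_width: 0.104
```

Run:
```python
from heat import *
A=cur();print(A[:3].round(4), bar(0))
ths=np.radians(np.linspace(0,45,21)); off=A[:3,3]-bar(0)
show([T(A[:3,:3],bar(t)+off) for t in ths],0)
im,d=imaging.read_camera("scene");c=im[150:330,240:420];cv2.imwrite("pics/scene7.png",cv2.convertScaleAbs(cv2.resize(c,None,fx=2.8,fy=2.8,interpolation=2),alpha=1.4))
```

```text
[[ 9.933e-01  1.157e-01 -9.000e-04  5.345e-01]
 [ 1.157e-01 -9.933e-01  1.600e-03 -9.770e-02]
 [-7.000e-04 -1.700e-03 -1.000e+00  1.157e-01]] [ 0.53569847 -0.09776275  0.134     ]
[[0.18,-0.0,-0.81,-0.0,0.0,0.0,0],[0.21,-0.0,-0.8,-0.0,0.0,0.0,0],[0.24,-0.0,-0.79,-0.0,0.0,0.0,0],[0.27,-0.0,-0.78,-0.0,0.0,0.0,0],[0.3,-0.0,-0.77,-0.0,0.0,0.0,0]]
[[0.33,-0.0,-0.75,-0.0,0.0,0.0,0],[0.36,-0.0,-0.74,-0.0,0.0,0.0,0],[0.39,-0.0,-0.73,-0.0,0.0,0.0,0],[0.42,-0.0,-0.71,-0.0,0.0,0.0,0],[0.45,-0.0,-0.69,-0.0,0.0,0.0,0]]
[[0.47,-0.0,-0.68,-0.0,0.0,0.0,0],[0.5,-0.0,-0.66,-0.0,0.0,0.0,0],[0.53,-0.0,-0.64,-0.0,0.0,0.0,0],[0.55,-0.0,-0.61,-0.0,0.0,0.0,0],[0.57,-0.0,-0.59,-0.0,0.0,0.0,0]]
[[0.6,-0.0,-0.57,-0.0,0.0,0.0,0],[0.62,-0.0,-0.55,-0.0,0.0,0.0,0],[0.64,-0.0,-0.52,-0.0,0.0,0.0,0],[0.66,-0.0,-0.5,-0.0,0.0,0.0,0],[0.68,-0.0,-0.47,-0.0,0.0,0.0,0]]
```

View pics/scene7.png

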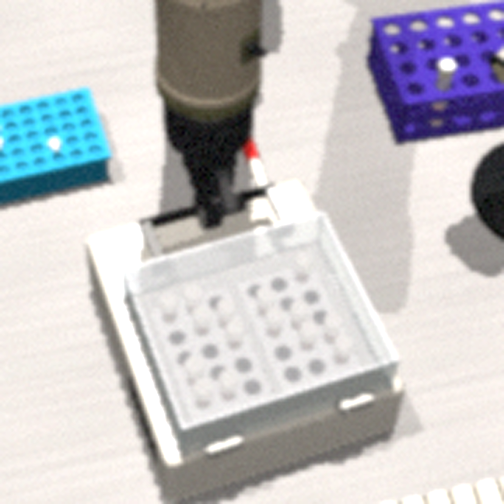

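Call:
send_rows --pt "0.18 0 -0.81 0 0 0 0" --pt "0.21 0 -0.8 0 0 0 0" --pt "0.24 0 -0.79 0 0 0 0" --pt "0.27 0 -0.78 0 0 0 0" --pt "0.3 0 -0.77 0 0 0 0"

```text
clock: 10.47
eef_pos: [0.5466, -0.0964, 0.1559]
tcp_rot: [[0.993, 0.116, -0.001], [0.116, -0.993, 0.002], [-0.001, -0.002, -1.0]]
wrist_force: [-4.6, 2.0, -1.6]
gripper_width: 0.095
```

Call:
send_rows --pt "0.33 0 -0.75 0 0 0 0" --pt "0.36 0 -0.74 0 0 0 0" --pt "0.39 0 -0.73 0 0 0 0" --pt "0.42 0 -0.71 0 0 0 0" --pt "0.45 0 -0.69 0 0 0 0"

```text
clock: 10.88
eef_pos: [0.5657, -0.0941, 0.1924]
tcp_rot: [[0.993, 0.116, -0.001], [0.116, -0.993, 0.002], [-0.001, -0.002, -1.0]]
wrist_force: [-9.8, 1.1, 3.7]
gripper_width: 0.104
```

Run:
```python
from heat import *
o=arm.get_obs();print(o["wrist_force"].round(1),o["torque"].round(2),o["gripper_width"])
A=cur();print(A[:3].round(4),bar(np.radians(22.2)))
im,d=imaging.read_camera("scene");c=im[120:330,230:440];cv2.imwrite("pics/scene8.png",cv2.convertScaleAbs(cv2.resize(c,None,fx=2.7,fy=2.7,interpolation=2),alpha=1.4))
```

```text
[-9.8  1.1  3.7] [0.48 2.31 0.  ] 0.10365493395340136
[[ 0.9933  0.1157 -0.0014  0.5657]
 [ 0.1157 -0.9933  0.0018 -0.0941]
 [-0.0012 -0.002  -1.      0.1924]] [ 0.56662704 -0.09414043  0.20872177]
```

View pics/scene8.png

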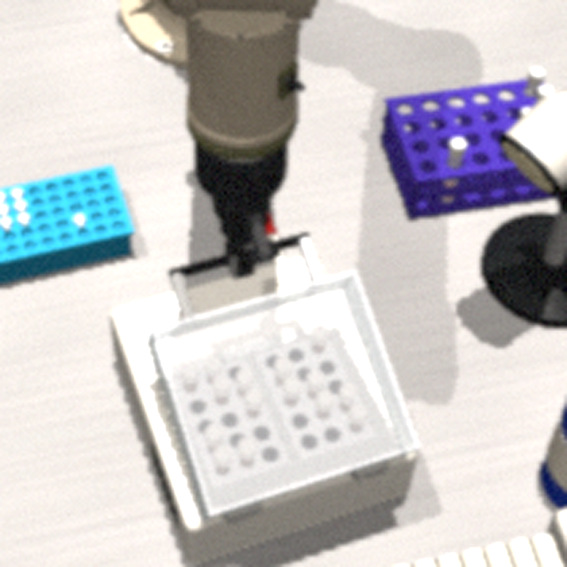

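Call:
send_rows --pt "0.44 0 -0.68 0 0 0 0" --pt "0.47 0 -0.66 0 0 0 0" --pt "0.5 0 -0.64 0 0 0 0" --pt "0.53 0 -0.61 0 0 0 0" --pt "0.55 0 -0.59 0 0 0 0"

```text
clock: 11.35
eef_pos: [0.5913, -0.0911, 0.2247]
tcp_rot: [[0.993, 0.116, 0.001], [0.116, -0.993, 0.002], [0.001, -0.002, -1.0]]
wrist_force: [-4.9, 2.9, 1.0]
gripper_width: 0.103
```

Call:
send_rows --pt "0.6 0 -0.57 0 0 0 0" --pt "0.62 0 -0.55 0 0 0 0" --pt "0.64 0 -0.52 0 0 0 0" --pt "0.66 0 -0.5 0 0 0 0" --pt "0.68 0 -0.47 0 0 0 0"

```text
clock: 11.77
eef_pos: [0.6231, -0.0873, 0.252]
tcp_rot: [[0.993, 0.116, 0.002], [0.116, -0.993, 0.002], [0.002, -0.002, -1.0]]
wrist_force: [-8.1, 3.2, 8.0]
gripper_width: 0.099
```

```bash
cat > chk.py <<'E'
from heat import *
o=arm.get_obs();print(o["clock"],o["wrist_force"].round(1),o["torque"].round(2),o["gripper_width"])
A=cur();g=A[:3,3]-.0185*A[:3,2]; v=g-H; a=np.arctan2(v[2],-(v@hx))-np.arctan2(.042,.206);print(g.round(4),"angle by grip",np.degrees(a).round(1),"r",np.hypot(v[2],v@hx).round(4),np.hypot(.206,.042).round(4))
import sys
k=sys.argv[1]
for n in("scene","top"):
    im,d=imaging.read_camera(n);c=im[110:330,230:450] if n=="scene" else im[80:300,80:380]
    cv2.imwrite(f"pics/{n}{k}.png",cv2.convertScaleAbs(cv2.resize(c,None,fx=2.6,fy=2.6,interpolation=2),alpha=1.4))
    np.save(f"{n}{k}d.npy",d)
    vv,uu=np.mgrid[:400,:640];P=unproj(n,uu.ravel()+0.,vv.ravel()+0.,d.ravel())[d.ravel()>0]
    q=P-H; x=q@hx;y=q@hy;z=q[:,2]
    for th in [A[:3,3]*0]: pass
    # hood-top plane: candidate points near predicted plane z'=.047
    c_,s_=np.cos(a),np.sin(a); xl=x*c_-z*s_; zl=x*s_+z*c_
    m=(xl>-.15)&(xl<-.015)&(abs(y)<.08)&(abs(zl-.047)<.03)
    if m.sum()>30:
        p=np.polyfit(x[m],z[m],1)
        for _ in range(5):
            r=z-np.polyval(p,x); mm=m&(abs(r)<.008); p=np.polyfit(x[mm],z[mm],1)
        print(n,m.sum(),mm.sum(),"plane angle",np.degrees(np.arctan(-p[0])).round(1),"zl med",np.median(zl[mm]).round(4))
E
python3 chk.py 9
```

```text
11.7667 [-8.1  3.2  8. ] [0.71 1.86 0.01] 0.09948408247835103
[ 0.6231 -0.0874  0.2705] angle by grip 45.0 r 0.214 0.2102
scene 4074 4068 plane angle 44.6 zl med 0.0464
```

View pics/scene9.png

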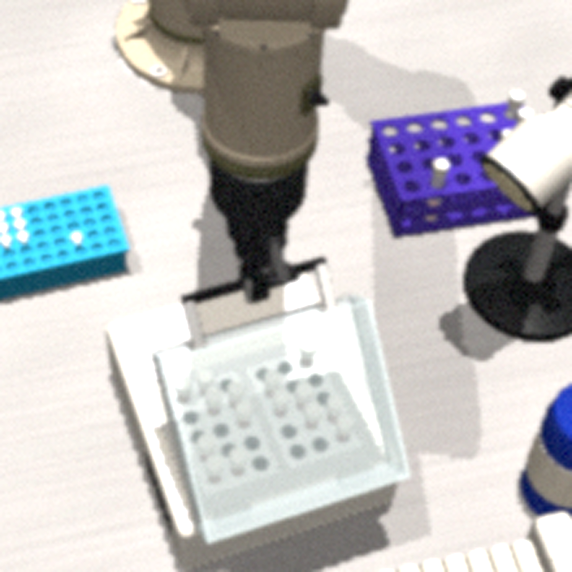

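View pics/top9.png

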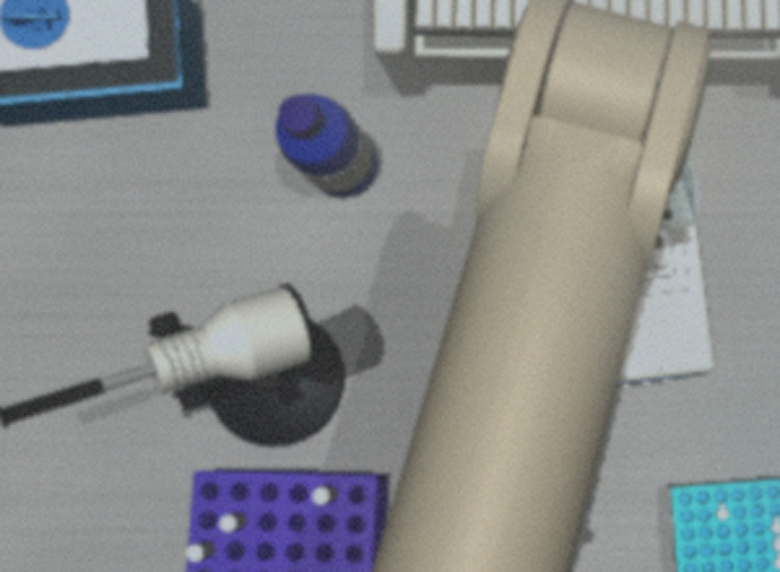

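Call:
send_rows --pt "0 0 0 0 0 0 0" --pt "0 0 0 0 0 0 0" --pt "0 0 0 0 0 0 0" --pt "0 0 0 0 0 0 0" --pt "0 0 0 0 0 0 0"

```text
clock: 12.28
eef_pos: [0.6231, -0.0874, 0.2519]
tcp_rot: [[0.993, 0.116, 0.003], [0.116, -0.993, 0.002], [0.003, -0.001, -1.0]]
wrist_force: [-8.5, 3.6, 9.6]
gripper_width: 0.096
```

```bash
python3 chk.py 10
python3 - <<'E'
from rev import *
g0=(-.66,-.152);g1=(-1.16,.45)
c0=np.concatenate([pts(n,np.load(f"{n}0.npy"),*g0,L) for n in("top","scene")]);c1=np.concatenate([pts(n,np.load(f"{n}10d.npy"),*g1,L) for n in("top","scene")])
x,e=revfit([c0,c1],[g0,g1]);b=rot(*x[4:6]);print(np.degrees(x[4:6]),(np.r_[x[:2],.28]+.186/-b[2]*b).round(4))
E
```

```text
12.2833 [-8.5  3.6  9.6] [0.7  1.92 0.01] 0.09603788799792752
[ 0.623  -0.0874  0.2704] angle by grip 45.0 r 0.2139 0.2102
scene 4082 4076 plane angle 44.5 zl med 0.0464
[-66.44349647  25.62989027] [ 0.656  -0.0842  0.094 ]
```

Call:
send_rows --pt "-0.04 0 -0.04 0 0 0 0" --pt "-0.04 0 -0.04 0 0 0 0" --pt "0 0 0 0 0 0 0" --pt "0 0 0 0 0 0 0" --pt "0 0 0 0 0 0 0"

```text
clock: 12.8
eef_pos: [0.6223, -0.0875, 0.2514]
tcp_rot: [[0.993, 0.116, 0.002], [0.116, -0.993, 0.002], [0.002, -0.001, -1.0]]
wrist_force: [-6.3, 3.6, 5.7]
gripper_width: 0.097
```

Call:
send_rows --pt "0 0 0 0 0 0 0" --pt "0 0 0 0 0 0 0" --pt "0 0 0 0 0 0 0" --pt "0 0 0 0 0 0 0" --pt "0 0 0 0 0 0 0"

```text
clock: 13.22
eef_pos: [0.6223, -0.0874, 0.2514]
tcp_rot: [[0.993, 0.116, 0.002], [0.116, -0.993, 0.002], [0.002, -0.001, -1.0]]
wrist_force: [-7.1, 4.2, 5.6]
gripper_width: 0.102
```

```bash
python3 chk.py 11
```

```text
13.2167 [-7.1  4.2  5.6] [ 0.8   1.46 -0.02] 0.10188247191956756
[ 0.6222 -0.0875  0.2699] angle by grip 44.7 r 0.214 0.2102
scene 4082 4077 plane angle 44.3 zl med 0.0464
```

View pics/scene11.png

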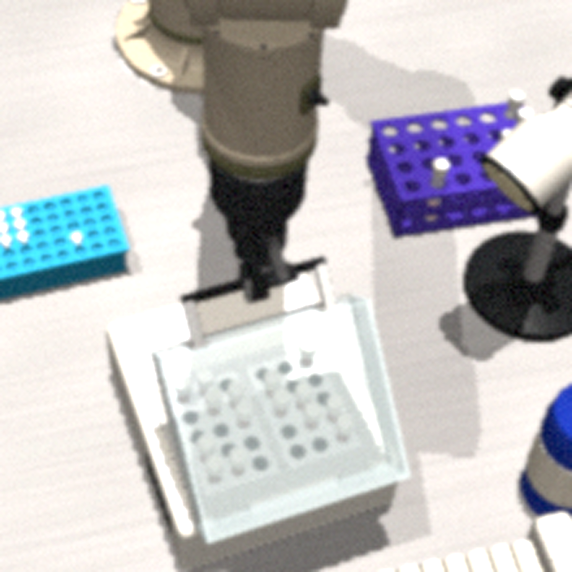

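The picture shows the bar between the fingers at (255,285), the hood held steady over the tubes, and the lamp unchanged. I'm handing the job in.

```bash
python3 -c "
from plant import workorder; print(workorder.sign_off())"
```

```text
the job is handed in; nothing more can be done
None
```

The lamp is aimed at the middle of the tube block, and the arm is still holding the lid at about 45°. I handed the job in at 13.2 s.

- **Lamp:** I swivelled and tilted it by its rear grip, then let go. The last two-camera fit gave a heading of about -66.4° and 25.6° below level, with the beam meeting the block top at (0.656, -0.084), right on block_mid. Earlier single-camera fits disagreed, putting the hit mostly within 12 mm of that point. The worst was about 20 mm off, from three hand-read points in the top view.
- **Lid:** I lifted it by the bar and it never went past about 45°. At hand-in it read 44.7° from the grip position and 44.3° from the hood's depth plane in the scene camera. The top camera couldn't confirm this because the arm blocked its view.
- **Grip and forces:** The bar was still in the fingers, with a steady wrist force of about 10 N. That remaining push is mostly toward the hinge. I eased off about 1 mm, which lowered it from about 13 N.
- **Bench:** The bystanders in view looked unmoved in the pictures. The marker was out of view behind the arm at the end, and I did not measure the bystanders' positions again.

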